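# Press a pin home in a sample block with the bench lever press

### The arm

A 7-joint arm with a two-finger parallel gripper is mounted at the origin on a cart in front of the work surface, level with it; the furniture and walls round the work are solid. World frame = base frame: x ahead of the robot, y to its left, z up, the work surface at z = 0. Lengths are in m, angles in degrees, forces in N, time in s.
With the tool pointing down it reaches from about 0.35 to 0.9 m from the base axis. Payload 7.2 kg.
Tool frame: the origin (TCP) lies at the very end of the fingers, on their centre line; the grasp point (between the pads) lies 19 mm behind it; z points along the fingers, y is the line along which they close (so a half turn about z gives the same grasp; the last joint's range is limited). The gripper opens to 85 mm and grips with 20 to 120 N. Pads are 22 mm wide; open, the fingers measure 114 mm over their backs; the gripper's body (76 mm by 85 mm) begins 54 mm behind the grasp point. The pads swing forward as they close: fully open they stand 13 mm farther back than shut.
Start: joints at [-74.209, 23.554, -0.728, 91.456, 0.321, 64.991, -4.71], TCP at [0.211, 0.588, 0.231] pointing down, gripper open.
Joint ranges: [-169.25, 169.25], [-16.82, 113.86], [-84.01, 82.57], [7.8, 145.47], [-59.2, 239.2], [7.22, 106.19], [-163.78, 163.78]. Speed limits (degrees/s): [136.94, 136.94, 172.46, 172.46, 180, 180, 180].

### API

Orientations are given as [roll, pitch, yaw] about the fixed x, y, z axes, in that order (R = Rz(yaw) Ry(pitch) Rx(roll)).
In Python, from bench import r gives the robot as it stands. The module is installed in compiled form; this text tells all that it offers.
- The arm moves only by the tool apply_moves, never from a script. Its argument "deltas" is a list of rows, each a list of 4 numbers: the shift along the tool's x, y, z in cm, then the turn about the tool's z in rad. In form: [[tx, ty, tz, roll], ...]. A call has 1 to 8 rows; each row shifts and turns the commanded pose from where the row before left it, along the tool's axes as they then stand; what a row does not reach is not made up. A row lasts 1/10 s, in which the tool goes at most 50 mm and 8.59 degrees, less where a joint would pass 70% of its speed; a pose out of reach is approached as far as the arm can. A call with a gripper value outside its range is refused whole. "hand" is the finger opening in cm, from 0 to 8.54, set as the call begins (left out, the last holds). The fingers move at their own pace and stop on an object; "squeeze" is the grip in N (left out, the last holds). Time passes only in rows, so rows that do not move let the fingers close. It gives the time, the measured TCP pose, the force, the opening and the grip force at its end, in the units of the state.
- r.observe(): the state, without advancing time (a new reading comes with each control period).
- r.read_camera(name): name is "scene" or "side" or "wrist"; returns a dict with "pixels" (384x512x3 uint8, red, green, blue), "range_z" (384x512 float32, m along the optical axis (not along the pixel's ray), 0 where there is no reading), "fx", "fy", "cx", "cy" (pixels), "camera_from_world" (4x4, takes a point from world to camera coordinates); the wrist camera has in their place "mount" (4x4, takes a point from camera to tool coordinates, whose origin is the TCP and whose axes are the flange's). Camera axes: x right, y down, z forward; pixel columns grow to the right and rows downward; lengths in m; the calibration is good to about 2 mm. A picture is of the moment at which its call begins: read the wrist's pose just before it.
- r.close_job(): hands the job in; it is judged then, once.
The state is a dict: "time": time; "q": joint angles; "joint_velocities": joint speeds; "joint_efforts": joint torques, N m; "position": TCP position; "orientation": TCP orientation; "ft_force": force on the tool from outside, world axes, zero at the start; "torque": the same for the moment, N m; "grip_width": opening from 0.0 (shut) to 1.0 (fully open); "grip_force": force on a finger pad.
Only numpy, scipy, OpenCV 4.12 (cv2) and the standard library are available. Lean on these libraries where they do the work, as an engineer would, in place of code of your own. Each camera call takes 0.05 s, during which the arm holds its last target. There are 200 camera calls.

### The job

The steel pin in the orange sample block still sticks out of one end. Set the block down on the blue lever press between the two brass rails, pin towards the ram, let go of it, then swing the press's red-handled lever all the way to its stop so that the ram drives the pin home, and let the lever return to rest. Finally set the block, standing flat on its own underside, in the green tray without dropping it, and leave the other things on the bench where they are.

Things in the scene. Friction and masses are not known exactly. Their poses are not given: they have to be found in the camera images.
- press: Small bench press, fixed. Blue base plate 130 (x) x 250 (y) x 12 mm, spanning x -65..65, y -137..113 mm from the origin, which lies on the bench; z up. Its ram slides level along the press's +y towards a nest and a steel anvil block (50 x 22 mm, top 46 mm above the bench, working face at y = 85 mm). All above the nest is open.
- ram_nose (a point): Centre of the ram's flat round nose (20 mm across), on the ram's axis x = 0, 28 mm above the bench, at y = 7 mm from the press's origin when at rest; it advances 31 mm towards +y. A grey guide (42 x 26 mm, top 43 mm above the bench) surrounds the ram at y = -34..-8 mm.
- press_nest (a point): On the nest floor (base plate top, 12 mm above the bench): where the centre of the block's underside lies when the block is against the anvil; axes as the press. Brass rails 6 mm high, 8 mm thick, 58 mm long leave a channel along y (inner faces x = +-18 mm), open to the ram and upwards. The block may lie up to 15 mm short of the anvil; the ram pushes it there.
- press_lever (a joint): Lever's swing: 0 at rest (a spring returns it), 0.83 rad at its stop, when the ram is fully forward. Growing values turn it clockwise seen from above, so the handle travels towards the press's +y. At the handle it takes about 2 N at rest, 8 N near the stop.
- lever_grip (a point): Middle of the lever's upright red round handle, 19 mm across and 50 mm tall, free from 51 to 101 mm above the bench (this point at 76 mm); it stands 150 mm from the pivot, on the end of a flat steel bar (12 mm wide, 42 to 50 mm above the bench).
- lever_pivot (a point): The lever's vertical pivot axis, 46 mm above the bench, at x = 35, y = -75 mm from the press's origin; axes as the press.
- sample: Loose orange moulded block, 30 (x) x 44 (y) x 32 (z) mm, 105 g; origin at the centre of its underside, z up, two black dots on top. A headed steel pin sticks out of its -y face, on the centreline 16 mm above its underside.
- sample_pin (a joint): How far the pin has been pressed in, in m, from 0 (head's inner face 9 mm off the block) to 0.009 (head against the block). It starts at 0 to 0.003; friction of about 9 N holds it.
- pin_head (a point): Centre of the outer face of the pin's head (13 mm across, 4 mm thick).
- tray: Open green parts tray, fixed, 90 (x) x 130 (y) x 24 mm, walls and floor 2 mm thick; origin at the centre of its underside.
- weight_200: Loose beige knobbed calibration weight, 33 mm across, 42 mm tall; origin under its centre. Bystander.
- micro_switch: Loose black micro switch sample, 10 x 28 x 20 mm; origin under its centre. Bystander.
- tape_roll: Loose roll of tan tape lying flat, 98 mm across, 18 mm high; origin under its centre. Bystander.
- screwdriver_b: Loose blue screwdriver lying behind the press, 138 mm long; bystander.
There are look-alikes about, which are no part of the job. Several things have the shape of the sample; the one meant has the colours described above.

How it is judged:
By the outcome, as a careful person would: the job done as asked, in the order asked, and still so for the second after the job is handed in, with the robot touching nothing.
It also fails if it takes over 72 s, if anything falls off the work surface, if the arm or the gripper's body presses on something with over 40 N, if the wrist force passes 120 N, or if a joint passes its speed limit or range.

## Working session

There is one attempt and no reset: what is moved stays moved. The work goes in short steps, Python scripts to look and compute and a tool call to move; the robot and the scene stay as the last step left them, time stands still between calls to the robot, and variables do not carry over. Pictures are saved under pics/ and viewed, at most 10 in all, crops included, and the job is handed in when it is done.

Besides the shell and the picture viewer there is one more tool, called after "Request:" as name([rows], argument=value, ...), one row to a line, values as JSON. apply_moves: Moves the arm, as the interface text tells. Its arguments: {"type":"object","properties":{"deltas":{"type":"array","items":{"type":"array","items":{"type":"number"}}},"hand":{"type":"number"},"squeeze":{"type":"number"}},"required":["deltas"]}

```bash
mkdir -p pics
cat > h.py <<'E'
import numpy as np, cv2
from bench import r
from scipy.spatial.transform import Rotation as R
def snap(n,f):
    s=r.observe(); c=r.read_camera(n); cv2.imwrite(f'pics/{f}.png',c['pixels'][:,:,::-1])
    if n=='wrist':
        T=np.eye(4);T[:3,:3]=R.from_euler('xyz',s['orientation'],degrees=True).as_matrix();T[:3,3]=s['position'];W=T@c['mount']
    else: W=np.linalg.inv(c['camera_from_world'])
    c['W']=W; np.savez(f'pics/{f}.npz',**{k:v for k,v in c.items()}); return c
def load(f): return dict(np.load(f'pics/{f}.npz'))
def cloud(c):
    v,u=np.mgrid[0:384,0:512]; z=c['range_z']
    P=np.stack([(u-c['cx'])/c['fx']*z,(v-c['cy'])/c['fy']*z,z,np.ones_like(z)],-1)@c['W'].T
    P=P[...,:3]; P[z==0]=np.nan; return P
E
python3 - <<'E'
from h import *
print(r.observe())
a=snap('scene','s0');b=snap('side','d0');
for c in(a,b): print(c['W'].round(3),c['fx'])
c=snap('wrist','w0');print(c['mount'])
m=np.vstack([a['pixels'],b['pixels']])
for n,c in(('s0b',a),('d0b',b)): cv2.imwrite(f'pics/{n}.png',cv2.resize(c['pixels'][:,:,::-1],(800,600),interpolation=cv2.INTER_CUBIC))
E
```

```text
{'time': 0.0, 'q': array([-74.2088681 ,  23.60009611,  -0.72995428,  91.504834  ,
         0.31908284,  64.99007674,  -4.71090354]), 'joint_velocities': array([-0.06372608, -0.02255175,  0.05555432, -0.03390118,  0.08980763,
       -0.1125279 , -0.01197529]), 'joint_efforts': array([ 1.75608457e-04, -6.00632644e+01,  6.81790430e-01, -2.99411201e+01,
        1.36875283e-02,  1.06352015e-02,  1.08833885e-05]), 'position': array([0.21051636, 0.58794464, 0.23044644]), 'orientation': array([-1.79907092e+02,  4.35849186e-03,  1.60302249e+02]), 'ft_force': array([-0.03670079, -0.2609789 , -0.22707264]), 'torque': array([ 0.01382034, -0.0241397 , -0.03229046]), 'grip_force': 0.0, 'grip_width': 0.9967189953588792}
[[ 0.622 -0.413  0.666 -0.247]
 [-0.783 -0.354  0.511 -0.632]
 [ 0.025 -0.839 -0.543  0.75 ]
 [ 0.     0.     0.     1.   ]] 367.4512496305561
[[-0.932 -0.179  0.316  0.134]
 [-0.363  0.505 -0.783  1.066]
 [-0.02  -0.844 -0.536  0.812]
 [ 0.     0.     0.     1.   ]] 373.82684949389306
[[-1.29071236e-03 -9.56335763e-01 -2.92267417e-01  7.57020377e-02]
 [ 9.99999126e-01 -1.31805468e-03 -1.03358773e-04 -3.85118560e-04]
 [-2.86378746e-04 -2.92267295e-01  9.56336628e-01 -1.41673161e-01]
 [ 0.00000000e+00  0.00000000e+00  0.00000000e+00  1.00000000e+00]]
```

View pics/s0b.png

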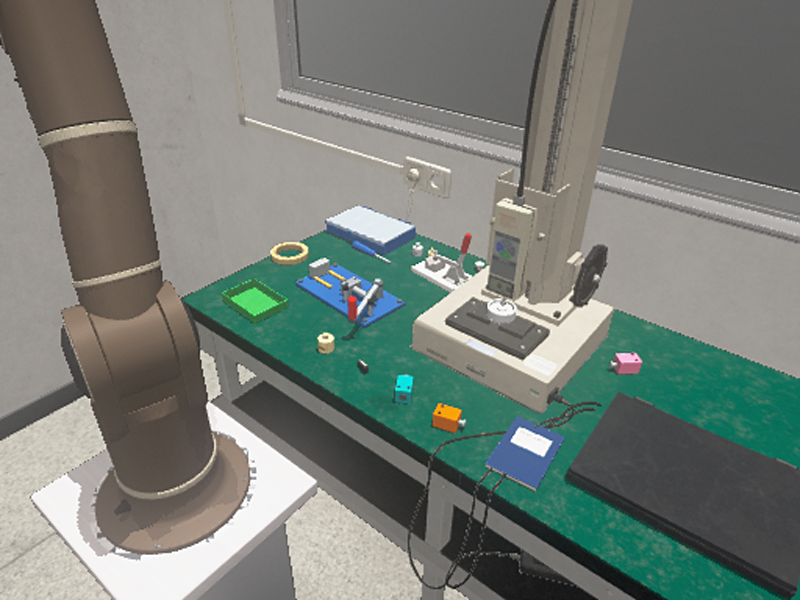

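View pics/d0b.png

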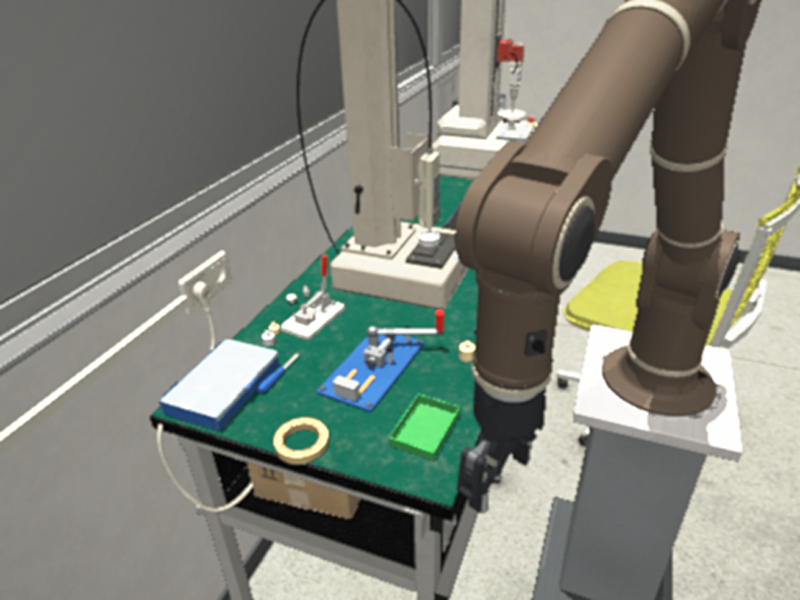

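The scene view (800x600) shows the orange sample at (447,417) with its pin to the right, the blue press at (350,290) with its anvil at (320,267) and red handle at (352,308), and the green tray at (255,300). The side view shows the press at (370,370), handle at (440,320) and tray at (425,425). Next I'll measure these with the depth data.

Run:
```python
from h import *
for n in('s0','d0'):
    c=load(n);P=cloud(c);H=cv2.cvtColor(c['pixels'],cv2.COLOR_RGB2HSV);h,s,v=[H[...,i].astype(int) for i in range(3)]
    ok=(np.abs(P[...,2]-.05)<.08)&(P[...,0]>.2)&(P[...,0]<1.1)&(np.abs(P[...,1])<.9)
    for nm,m in(('orange',(h>8)&(h<17)&(s>200)),('blue',(h>100)&(h<118)&(s>180)),('red',((h<5)|(h>175))&(s>180)),('green',(h>50)&(h<70)&(s>200)&(v>130)),('brass',(h>12)&(h<24)&(s>110)&(v>120)),('cyan',(h>85)&(h<95)&(s>150))):
        k,l,st,ce=cv2.connectedComponentsWithStats((m&ok).astype(np.uint8),connectivity=8)
        for i in range(1,k):
            if st[i,4]<15: continue
            q=P[l==i]; rc=cv2.minAreaRect(np.float32(q[:,:2]))
            print(n,nm,st[i,4],(ce[i]/.64).round(),'c',np.median(q,0).round(3),'min',q.min(0).round(3),'max',q.max(0).round(3),'rect',np.round(rc[0],4),np.round(rc[1],3),round(rc[2],1))
c=load('s0');b=c['pixels'][130:290,170:320,::-1]
cv2.imwrite('pics/c1.png',cv2.resize(b,None,fx=3.7,fy=3.7,interpolation=cv2.INTER_CUBIC))
```

```text
s0 brass 117 [447. 411.] c [ 0.38  -0.247  0.033] min [ 0.361 -0.27   0.002] max [ 0.427 -0.222  0.035] rect [ 0.3934 -0.2408] [0.058 0.044] 21.1
s0 cyan 163 [404. 387.] c [ 0.381 -0.145  0.032] min [ 0.363 -0.165 -0.001] max [ 0.441 -0.116  0.036] rect [ 0.4037 -0.1332] [0.081 0.03 ] 32.3
d0 blue 15 [179. 411.] c [0.866 0.447 0.025] min [0.842 0.445 0.021] max [0.883 0.449 0.029] rect [0.8627 0.4469] [0.041 0.003] 1.0
d0 red 16 [323. 268.] c [ 0.779 -0.005  0.12 ] min [ 0.775 -0.013  0.105] max [ 0.782 -0.001  0.127] rect [ 0.7786 -0.0069] [0.007 0.01 ] 9.7
d0 red 42 [439. 319.] c [0.46  0.061 0.086] min [0.455 0.053 0.055] max [0.469 0.065 0.103] rect [0.4624 0.0592] [0.014 0.013] 0.5
```

View pics/c1.png

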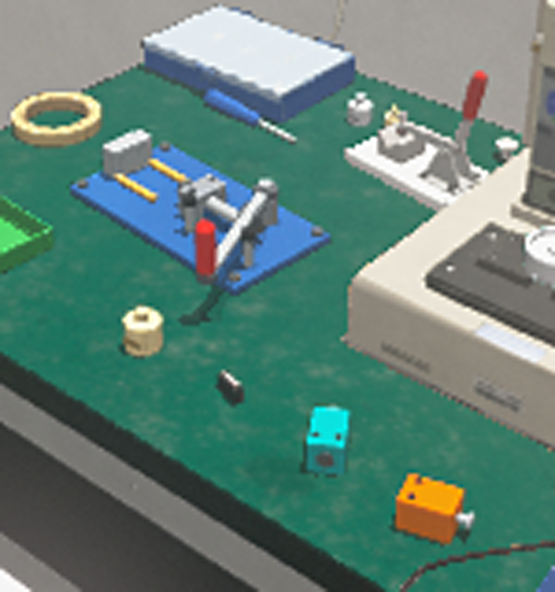

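The crop shows the anvil at (127,150), the two brass rails at (135,187) and (167,170), the ram guide at (200,195), the pivot at (265,190) and the red handle at (205,250). The orange block is at (430,507) and its pin head at (465,520).

Run:
```python
from h import *
for n in('s0','d0'):
    c=load(n);P=cloud(c);H=cv2.cvtColor(c['pixels'],cv2.COLOR_RGB2HSV);h,s,v=[H[...,i].astype(int) for i in range(3)]
    z=P[...,2]
    ok=(np.abs(z-.05)<.08)&(P[...,0]>.2)&(P[...,0]<1.1)&(np.abs(P[...,1])<.9)
    for nm,m in(('orange',(h>5)&(h<20)&(s>170)&(z>.026)&(z<.04)),('blueplate',(h>100)&(h<125)&(s>130)&(z<.02)),('red',((h<8)|(h>172))&(s>130)),('green',(h>45)&(h<70)&(s>150)&(v>90)),('brass',(h>10)&(h<28)&(s>90)&(v>100)),('dark',(v<60)&(P[...,0]<.55)&(z>.01))):
        k,l,st,ce=cv2.connectedComponentsWithStats((m&ok).astype(np.uint8),connectivity=8)
        for i in range(1,k):
            if st[i,4]<12: continue
            q=P[l==i]; rc=cv2.minAreaRect(np.float32(q[:,:2]))
            print(n,nm,st[i,4],(ce[i]/.64).round(),'c',np.median(q,0).round(3),'z',q[:,2].min().round(3),q[:,2].max().round(3),'rect',np.round(rc[0],4),np.round(rc[1],3),round(rc[2],1))
```

```text
s0 orange 109 [446. 413.] c [ 0.377 -0.248  0.032] z 0.026 0.035 rect [ 0.3798 -0.2463] [0.032 0.044] 15.7
s0 blueplate 48 [363. 247.] c [0.753 0.294 0.016] z 0.009 0.02 rect [0.7568 0.2911] [0.075 0.029] 78.7
s0 blueplate 117 [351. 276.] c [0.628 0.223 0.013] z 0.009 0.018 rect [0.6273 0.2125] [0.148 0.037] 82.5
s0 blueplate 375 [326. 291.] c [0.534 0.215 0.013] z 0.005 0.017 rect [0.5525 0.2035] [0.194 0.084] 84.6
s0 blueplate 215 [382. 307.] c [0.582 0.067 0.013] z 0.007 0.017 rect [0.5722 0.0609] [0.14  0.061] 18.8
s0 blueplate 18 [362. 313.] c [0.53  0.086 0.014] z 0.01 0.016 rect [0.5255 0.0828] [0.056 0.014] 17.6
s0 blueplate 92 [521. 476.] c [ 0.353 -0.418  0.011] z 0.008 0.015 rect [ 0.3509 -0.3953] [0.029 0.087] 23.1
s0 red 18 [464. 247.] c [ 0.777 -0.011  0.114] z 0.1 0.128 rect [ 0.7764 -0.0124] [0.007 0.011] 25.3
s0 red 71 [352. 307.] c [0.458 0.052 0.081] z 0.015 0.101 rect [0.5089 0.0985] [0.151 0.014] 42.4
s0 green 258 [253. 300.] c [0.411 0.321 0.003] z 0.0 0.027 rect [0.4029 0.3085] [0.13  0.086] 85.5
s0 brass 14 [285. 261.] c [0.571 0.394 0.014] z 0.005 0.018 rect 
[... 658 characters left out ...]
0 red 21 [323. 269.] c [ 0.778 -0.004  0.116] z 0.102 0.127 rect [ 0.7791 -0.0065] [0.009 0.011] 23.6
d0 red 66 [439. 320.] c [0.461 0.06  0.08 ] z 0.003 0.103 rect [ 0.4862 -0.0118] [0.014 0.166] 19.5
d0 green 13 [410. 450.] c [0.41  0.372 0.008] z 0.005 0.016 rect [0.4116 0.3722] [0.003 0.022] 81.5
d0 brass 13 [352. 373.] c [0.6   0.224 0.018] z 0.018 0.02 rect [0.6003 0.2239] [0.022 0.006] 82.6
d0 brass 26 [365. 384.] c [0.558 0.245 0.017] z 0.014 0.025 rect [0.5586 0.244 ] [0.058 0.008] 86.0
d0 brass 92 [298. 429.] c [0.631 0.394 0.014] z 0.003 0.02 rect [0.624  0.4092] [0.072 0.041] 50.7
d0 brass 125 [301. 456.] c [0.586 0.46  0.01 ] z -0.001 0.02 rect [0.5974 0.4455] [0.096 0.043] 25.9
```

```bash
cat >> h.py <<'E'
def go(x,y,z=None,yaw=None,pr=True):
    "rows: first turn, then shift in the turned tool frame"
    s=r.observe();p=s['position'];o=s['orientation'];t=0
    Y=o[2]
    if yaw is not None: t=-(((yaw-Y+90)%180)-90); Y=Y-t
    M=R.from_euler('xyz',[180,0,Y],degrees=True).as_matrix()
    d=M.T@(np.array([x,y,p[2] if z is None else z])-p)*100
    print('pose',p.round(4),o.round(2),'q7',s['q'][6].round(1),'| turn rad',round(np.radians(t),3),'then cm',d.round(2),'len',np.linalg.norm(d).round(2))
E
python3 - <<'E'
from h import *
c=load('s0');P=cloud(c).reshape(-1,3)
for lo in np.arange(.06,.9,.12):
    q=P[(P[:,2]>lo)&(P[:,2]<lo+.12)&(P[:,0]>.35)&(P[:,0]<1.0)&(np.abs(P[:,1])<.7)]
    if len(q): print(lo.round(2),len(q),np.percentile(q,2,axis=0).round(2),np.percentile(q,98,axis=0).round(2))
go(.54,.17,.25,96.1)
E
```

```text
0.06 13394 [ 0.5  -0.66  0.06] [0.95 0.61 0.18]
0.18 10933 [ 0.57 -0.62  0.18] [0.94 0.64 0.3 ]
0.3 13070 [ 0.57 -0.58  0.3 ] [0.96 0.64 0.42]
0.42 12593 [ 0.67 -0.54  0.42] [0.96 0.64 0.54]
0.54 10356 [ 0.67 -0.5   0.54] [0.96 0.54 0.65]
pose [0.2106 0.5881 0.2307] [-179.93    0.    160.3 ] q7 -4.7 | turn rad 1.121 then cm [-45.07  28.31  -1.93] len 53.26
```

Request:
apply_moves([
  [0,0,0,0.14],
  [0,0,0,0.14],
  [0,0,0,0.14],
  [0,0,0,0.14],
  [0,0,0,0.14],
  [0,0,0,0.14],
  [0,0,0,0.14],
  [0,0,0,0.14],
])

```text
time: 0.95
position: [0.2106, 0.5882, 0.231]
orientation: [-180.0, 0.0, 95.8]
ft_force: [-1.0, 0.5, 0.1]
grip_width: 0.998
grip_force: 0.0
```

Request:
apply_moves([
  [-1.5,0.9,-0.1,0],
  [-3,1.9,-0.1,0],
  [-3.5,2.2,-0.2,0],
  [-3.5,2.2,-0.2,0],
  [-3.5,2.2,-0.2,0],
  [-3.5,2.2,-0.2,0],
  [-3.5,2.2,-0.2,0],
  [-3.5,2.2,-0.2,0],
])

```text
time: 1.75
position: [0.3981, 0.3491, 0.2455]
orientation: [180.0, 0.0, 96.3]
ft_force: [0.3, 0.5, -0.6]
grip_width: 1.002
grip_force: 0.0
```

Request:
apply_moves([
  [-3.5,2.2,-0.2,0],
  [-3.5,2.2,-0.2,0],
  [-3.5,2.2,0,0],
  [-3.5,2.2,0,0],
  [-3,1.9,0,0],
  [-1.5,0.9,0,0],
  [0,0,0,0],
])

```text
time: 2.45
position: [0.5334, 0.1758, 0.2493]
orientation: [180.0, 0.1, 96.0]
ft_force: [0.0, -0.4, 0.1]
grip_width: 1.0
grip_force: 0.0
```

Run:
```python
from h import *
c=snap('wrist','w1'); cv2.imwrite('pics/w1b.png',cv2.resize(c['pixels'][:,:,::-1],(800,600),interpolation=cv2.INTER_CUBIC))
go(.38,-.246,.23,105.7)
```

```text
pose [0.5324 0.178  0.2492] [-1.7998e+02  2.0000e-02  9.6090e+01] q7 -9.3 | turn rad -0.168 then cm [-36.7  -26.14   1.92] len 45.1
```

View pics/w1b.png

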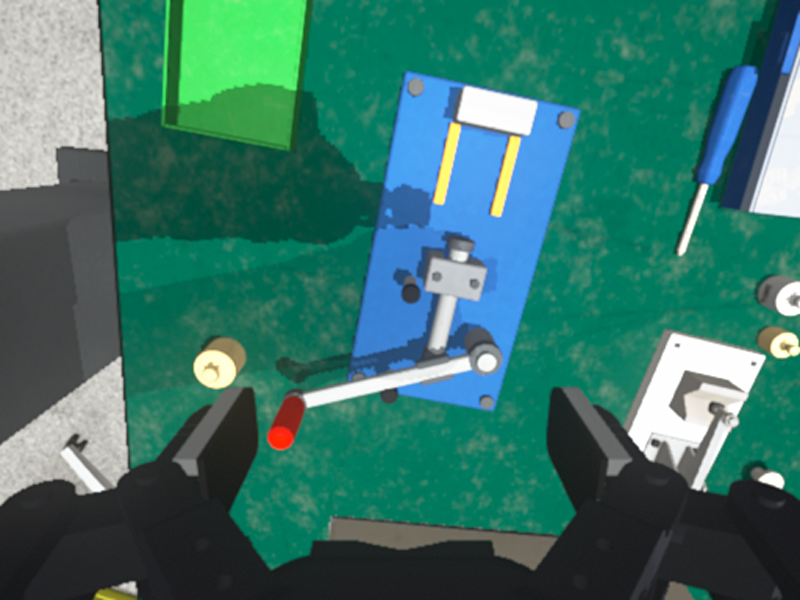

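The wrist view shows plate corners at (406,72), (579,108) and (494,409). The anvil top spans (465,86) to (531,134), the brass rails are at (447,165) and (505,177), and the handle top is at (281,437). The tray's near edge runs from (163,126) to (292,150).

```bash
cat >> h.py <<'E'
def pix(c,u,v,z,s=.64):
    "pixel in an 800-wide picture -> world point at height z"
    d=c['W'][:3,:3]@np.array([(u*s-c['cx'])/c['fx'],(v*s-c['cy'])/c['fy'],1]);o=c['W'][:3,3]
    return o+d*(z-o[2])/d[2]
def fit(A,B):
    a,b=A.mean(0),B.mean(0);H=(A-a).T@(B-b);t=np.arctan2(H[0,1]-H[1,0],H[0,0]+H[1,1])
    M=np.array([[np.cos(t),-np.sin(t)],[np.sin(t),np.cos(t)]]);o=b-M@a
    return o,np.degrees(t),np.linalg.norm((A@M.T+o)-B,axis=1)*1000
E
python3 - <<'E'
from h import *
c=load('w1');P=cloud(c)
F=[(406,72,.012,-65,113),(579,108,.012,65,113),(494,409,.012,65,-137),
(463,86,.046,-25,107),(538,101,.046,25,107),(531,135,.046,25,85),(457,118,.046,-25,85),
(447,203,.018,-18,27),(491,215,.018,18,27)]
for z in [0]:
    B=np.array([pix(c,u,v,h)[:2] for u,v,h,_,_ in F]);A=np.array([f[3:] for f in F])/1000
    print(fit(A,B)); print(fit(A[:7],B[:7]))
h,s,v=[x.astype(int) for x in cv2.split(cv2.cvtColor(c['pixels'],cv2.COLOR_RGB2HSV))]
z=P[...,2]
for nm,m in(('blue',(h>100)&(h<125)&(s>130)&(np.abs(z-.012)<.005)&(P[...,0]<.72)),('brass',(h>15)&(h<28)&(s>150)&(z<.025)&(z>.012)),('red',((h<6)|(h>174))&(s>150)),('anv',(s<60)&(np.abs(z-.046)<.004)&(P[...,1]>.2))):
    k,l,st,ce=cv2.connectedComponentsWithStats(m.astype(np.uint8))
    for i in range(1,k):
        if st[i,4]>60:
            q=P[l==i];rc=cv2.minAreaRect(np.float32(q[:,:2]));print(nm,st[i,4],q.mean(0).round(4),q[:,2].min().round(3),q[:,2].max().round(3),np.round(rc[0],4),np.round(rc[1],4),round(rc[2],2))
E
```

```text
(array([0.57492857, 0.18438643]), np.float64(-5.366745236155556), array([2.78311888, 2.87755592, 3.97457897, 1.59948712, 0.99086927,
       0.67054166, 0.96247512, 2.84391946, 0.59056129]))
(array([0.5744779 , 0.18424915]), np.float64(-5.417112552985829), array([2.91258641, 2.47716575, 3.93936201, 1.43938776, 0.65435372,
       1.07287736, 1.29029394]))
blue 15274 [0.5721 0.1864 0.0111] 0.007 0.017 [0.5734 0.1723] [0.2488 0.1288] 84.47
red 493 [nan nan nan] nan nan [0.4445 0.0274] [0.0818 0.0152] 59.21
anv 1103 [0.5835 0.279  0.0451] 0.042 0.048 [0.5839 0.279 ] [0.0219 0.0492] 84.57
```

Request:
apply_moves([
  [-1.5,-1,0,-0.06],
  [-3,-2,0.1,-0.06],
  [-3.5,-2.5,0.2,-0.05],
  [-3.5,-2.5,0.2,0],
  [-3.5,-2.5,0.2,0],
  [-3.5,-2.5,0.2,0],
  [-3.5,-2.5,0.2,0],
  [-3.5,-2.5,0.2,0],
])

```text
time: 3.3
position: [0.4189, -0.111, 0.2363]
orientation: [180.0, -0.0, 106.1]
ft_force: [1.0, -0.6, -0.1]
grip_width: 0.997
grip_force: 0.0
```

Run:
```python
from h import *
go(.38,-.246,.2,105.7)
```

```text
pose [ 0.4189 -0.111   0.2363] [ 1.7996e+02 -5.0000e-02  1.0613e+02] q7 27.9 | turn rad 0.008 then cm [-11.94  -7.4    3.63] len 14.51
```

Request:
apply_moves([
  [-3,-1.9,0.6,0],
  [-3,-1.9,0.6,0],
  [-3,-1.9,0.6,0],
  [-2,-1.2,0.4,0],
  [-0.8,-0.4,0.2,0],
  [0,0,0,0],
])

```text
time: 3.9
position: [0.382, -0.244, 0.2121]
orientation: [-180.0, -0.0, 105.9]
ft_force: [0.7, 0.0, 0.1]
grip_width: 0.999
grip_force: 0.0
```

Run:
```python
from h import *
c=snap('wrist','w2'); cv2.imwrite('pics/w2b.png',cv2.resize(c['pixels'][:,:,::-1],(800,600),interpolation=cv2.INTER_CUBIC))
P=cloud(c);h,s,v=[x.astype(int) for x in cv2.split(cv2.cvtColor(c['pixels'],cv2.COLOR_RGB2HSV))]
z=P[...,2]
m=(h>5)&(h<20)&(s>150)&(np.abs(z-.032)<.004)
k,l,st,ce=cv2.connectedComponentsWithStats(m.astype(np.uint8))
for i in range(1,k):
    if st[i,4]>60:
        q=P[l==i];rc=cv2.minAreaRect(np.float32(q[:,:2]));print(st[i],ce[i]/.64,np.median(q,0).round(4),np.round(rc[0],4),np.round(rc[1],4),round(rc[2],2))
```

```text
[ 240  152   30   42 1093] [397.63695105 270.41971638] [ 0.3787 -0.2481  0.0311] [ 0.3792 -0.2479] [0.0298 0.0438] 16.65
```

View pics/w2b.png

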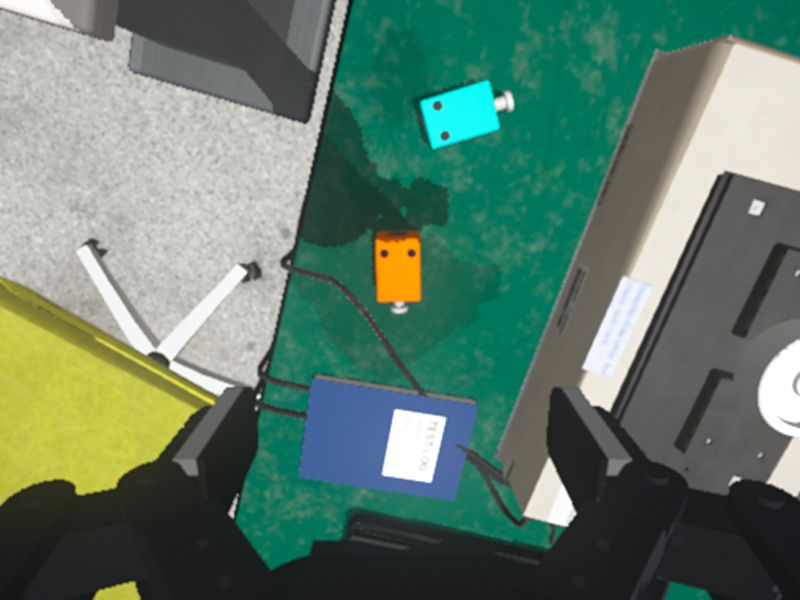

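The wrist view shows the orange block at (398,270), its pin pointing down the image (world −y), and the cable at (340,290), clear of the fingers.

Run:
```python
from h import *
go(.3792,-.2479,.008,106.65)
```

```text
pose [ 0.3824 -0.2431  0.2121] [-1.7999e+02 -4.0000e-02  1.0595e+02] q7 50.7 | turn rad -0.012 then cm [-0.37 -0.45 20.41] len 20.42
```

Request:
apply_moves([
  [-0.4,-0.4,1,-0.012],
  [0,0,3,0],
  [0,0,4,0],
  [0,0,4,0],
  [0,0,2.5,0],
  [0,0,0.5,0],
  [0,0,0,0],
], hand=4.4, squeeze=40)

```text
time: 4.65
position: [0.3797, -0.2479, 0.0621]
orientation: [-179.9, -0.1, 106.7]
ft_force: [-0.1, 0.2, 0.3]
grip_width: 0.517
grip_force: 0.0
```

Run:
```python
from h import *
go(.3792,-.2479,.008,106.65); print(r.observe()['grip_width'])
c=snap('wrist','w3'); cv2.imwrite('pics/w3b.png',cv2.resize(c['pixels'][:,:,::-1],(800,600),interpolation=cv2.INTER_CUBIC))
P=cloud(c);h,s,v=[x.astype(int) for x in cv2.split(cv2.cvtColor(c['pixels'],cv2.COLOR_RGB2HSV))]
z=P[...,2]
m=(h>5)&(h<20)&(s>150)&(np.abs(z-.032)<.004)
q=P[m];rc=cv2.minAreaRect(np.float32(q[:,:2]));print(m.sum(),np.median(q,0).round(4),np.round(rc[0],4),np.round(rc[1],4),round(rc[2],2))
```

```text
pose [ 0.3797 -0.2479  0.0621] [-1.7994e+02 -8.0000e-02  1.0666e+02] q7 67.2 | turn rad 0.0 then cm [ 0.02 -0.05  5.41] len 5.41
0.5174515395457618
2492 [ 0.3759 -0.2418  0.031 ] [ 0.3789 -0.2479] [0.0296 0.044 ] 16.58
```

View pics/w3b.png

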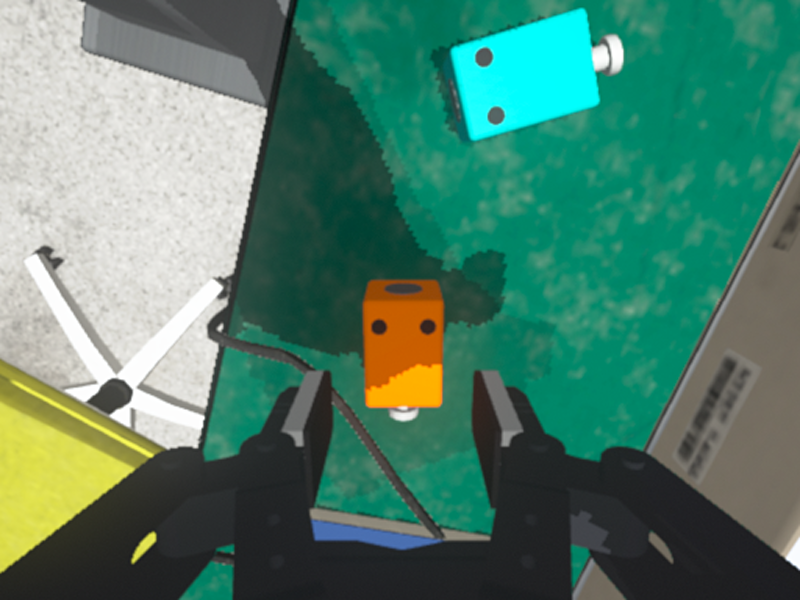

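The view shows the block at (403,345), centred between the fingers, which are at (312,420) and (495,420). The measurement agrees with the first, so I'll descend and grasp.

Request:
apply_moves([
  [0,0,1.5,0],
  [0,0,2,0],
  [0,0,1.5,0],
  [0,0,0.4,0],
  [0,0,0,0],
])

```text
time: 5.2
position: [0.3802, -0.2492, 0.0092]
orientation: [179.9, 0.0, 106.6]
ft_force: [-0.4, 0.1, 0.8]
grip_width: 0.515
grip_force: 0.0
```

Request:
apply_moves([
  [0,0,0,0],
  [0,0,0,0],
  [0,0,0,0],
  [0,0,0,0],
  [0,0,0,0],
], hand=2, squeeze=40)

```text
time: 5.7
position: [0.3804, -0.2494, 0.0096]
orientation: [179.9, 0.1, 106.6]
ft_force: [-0.6, 0.3, 5.4]
grip_width: 0.342
grip_force: 39.5
```

Request:
apply_moves([
  [0,0,-0.5,0],
  [0,0,-1.5,0],
  [0,0,-3,0],
  [0,0,-3,0],
  [0,0,-3,0],
  [0,0,-2,0],
  [0,0,-1,0],
  [0,0,0,0],
])

```text
time: 6.5
position: [0.3802, -0.2492, 0.1495]
orientation: [179.8, 0.1, 106.6]
ft_force: [0.5, 0.5, -1.8]
grip_width: 0.342
grip_force: 39.8
```

```bash
cat >> h.py <<'E'
PO=np.array([.5748,.1838]);PY=-5.47
def press(x,y):
    t=np.radians(PY);return PO+np.array([[np.cos(t),-np.sin(t)],[np.sin(t),np.cos(t)]])@np.array([x,y])/1000
E
python3 - <<'E'
from h import *
s=r.observe();print(s['grip_width'],s['grip_force'],s['ft_force'])
c=snap('wrist','w4')
T=c['W']@np.linalg.inv(c['mount']);
P=cloud(c);h,sa,v=[x.astype(int) for x in cv2.split(cv2.cvtColor(c['pixels'],cv2.COLOR_RGB2HSV))]
Q=(P-T[:3,3])@T[:3,:3]
m=(h>5)&(h<20)&(sa>150)&(np.abs(P[...,2]-s['position'][2])<.06)
q=Q[m];print(m.sum(),np.percentile(q,[1,50,99],axis=0).round(4))
hh=np.histogram(q[:,2],bins=20);print(hh)
top=q[q[:,2]<np.percentile(q[:,2],5)+.004]; rc=cv2.minAreaRect(np.float32(top[:,:2]));print('top rect tool',np.round(rc[0],4),np.round(rc[1],4),rc[2],np.median(top[:,2]))
n=press(0,56);print(n);go(*n,.15,90+PY)
E
```

```text
0.34157135643083036 39.83629882335663 [ 0.4870317   0.51854108 -1.84052476]
6928 [[-0.0183 -0.0155 -0.0227]
 [ 0.0071 -0.0011 -0.0212]
 [ 0.0238  0.0133  0.007 ]]
(array([  10, 1427, 4275,  231,  104,  101,  102,   78,   64,   51,   45,
         36,   41,   39,   38,   49,   68,   60,   69,   40]), array([-0.02526736, -0.02352878, -0.0217902 , -0.02005161, -0.01831303,
       -0.01657445, -0.01483587, -0.01309729, -0.01135871, -0.00962012,
       -0.00788154, -0.00614296, -0.00440438, -0.0026658 , -0.00092721,
        0.00081137,  0.00254995,  0.00428853,  0.00602711,  0.00776569,
        0.00950428]))
top rect tool [ 0.002  -0.0012] [0.044  0.0299] 0.0881718322634697 -0.021375126913771164
[0.58013817 0.23954499]
pose [ 0.3798 -0.2488  0.1485] [1.7992e+02 1.0000e-02 1.0659e+02] q7 58.9 | turn rad 0.385 then cm [50.52 15.29 -0.15] len 52.79
```

Request:
apply_moves([
  [0,0,-1.5,0.13],
  [0,0,-2,0.13],
  [2,0,-1,0.125],
  [4,0,0,0],
  [4,0,0,0],
  [4,0,0,0],
  [4,0,0,0],
  [4,0,0,0],
])

```text
time: 7.35
position: [0.3972, -0.0284, 0.1924]
orientation: [-179.9, 0.0, 84.5]
ft_force: [0.7, 0.9, -1.6]
grip_width: 0.343
grip_force: 39.9
```

Request:
apply_moves([
  [4,0,0,0],
  [4,1,0,0],
  [4,3,0,0],
  [4,3,0,0],
  [4,3,0,0],
  [3.5,3,0,0],
  [2,1.5,0,0],
  [0,0,0,0],
])

```text
time: 8.15
position: [0.5675, 0.2131, 0.1903]
orientation: [-179.9, 0.1, 84.7]
ft_force: [-0.8, 0.3, -1.2]
grip_width: 0.344
grip_force: 40.0
```

Run:
```python
from h import *
go(*press(0,54),.075,90+PY)
```

```text
pose [0.5675 0.2131 0.1903] [-1.7988e+02  9.0000e-02  8.4720e+01] q7 -16.9 | turn rad 0.003 then cm [ 2.55  1.   11.53] len 11.85
```

Request:
apply_moves([
  [1,0.4,1,0.003],
  [1.5,0.6,2,0],
  [0,0,3,0],
  [0,0,1.5,0],
  [0,0,0.5,0],
  [0,0,0,0],
])

```text
time: 8.75
position: [0.5788, 0.2329, 0.1127]
orientation: [-179.9, 0.1, 84.3]
ft_force: [0.2, -0.9, -0.4]
grip_width: 0.344
grip_force: 40.0
```

Run:
```python
from h import *
c=snap('wrist','w5'); cv2.imwrite('pics/w5b.png',cv2.resize(c['pixels'][:,:,::-1],(800,600),interpolation=cv2.INTER_CUBIC))
T=c['W']@np.linalg.inv(c['mount']);P=cloud(c);Q=(P-T[:3,3])@T[:3,:3]
h,s,v=[x.astype(int) for x in cv2.split(cv2.cvtColor(c['pixels'],cv2.COLOR_RGB2HSV))];z=P[...,2]
for nm,m in(('blk',(h>5)&(h<20)&(s>150)&(abs(Q[...,2]+.0214)<.004)),('anv',(s<60)&(np.abs(z-.046)<.004)&(Q[...,0]<.1)&(Q[...,0]>.01)),('rails',(h>15)&(h<30)&(s>110)&(abs(z-.018)<.004)),('blue',(h>100)&(h<125)&(s>130)&(np.abs(z-.012)<.005))):
    k,l,st,ce=cv2.connectedComponentsWithStats(m.astype(np.uint8))
    for i in range(1,k):
        if st[i,4]>60:
            q=Q[l==i];rc=cv2.minAreaRect(np.float32(q[:,:2]));print(nm,st[i,4],(ce[i]/.64).round(),'tool mm',(np.array(rc[0])*1000).round(1),(np.array(rc[1])*1000).round(1),round(rc[2],2),(q.min(0)*1000).round(1),(q.max(0)*1000).round(1))
go(*press(0,54),.022,90+PY)
```

```text
blk 5821 [401. 419.] tool mm [ 1.3 -1.3] [44.3 29.9] 0.09 [-20.8 -16.2 -24.1] [ 23.4  13.7 -17.4]
anv 2496 [406. 216.] tool mm [46.8  0.5] [49.7 21.7] 89.88 [ 36.  -24.3  65.3] [57.7 25.4 70.5]
rails 437 [361. 279.] tool mm [ 11.6 -21.3] [ 7.3 38. ] 89.61 [ -7.4 -25.1  93.2] [ 30.6 -17.6  98.2]
rails 449 [450. 287.] tool mm [ 5.2 22.5] [ 7.2 49.7] 89.81 [-19.7  18.9  94. ] [30.  26.1 98.4]
blue 2591 [766. 147.] tool mm [ 73.2 169.9] [17.4 81. ] 87.24 [ 32.6 160.1  95.4] [113.6 178.9 105.4]
blue 12745 [408. 277.] tool mm [-6.9  0.5] [129.4 141.3] 89.84 [-77.4 -64.4  97.4] [ 63.7  65.3 105.6]
blue 208 [795. 235.] tool mm [ 36.5 193.2] [ 2.8 34.9] 84.76 [ 19.2 191.1  98. ] [ 53.9 196.  105.4]
blue 1677 [404. 282.] tool mm [10.4  0.7] [35.1 38.3] 89.77 [ -8.7 -16.9  99.1] [ 29.6  18.2 103.6]
blue 1046 [364. 520.] tool mm [-135.2  -24.7] [38.4 35.2] 5.73 [-156.1  -42.1   99.8] [-116.6   -7.   103.8]
blue 536 [434. 518.] tool mm [-135.5   17.6] [16.8 37.2] 86.38 [-154.3    9.4   99.7] [-116.8   26.7  103.6]
pose [0.5794 0.2332 0.1137] [179.99  -0.    84.27] q7 -15.8 | turn rad -0.005 then cm [0.44 0.01 9.17] len 9.18
```

View pics/w5b.png

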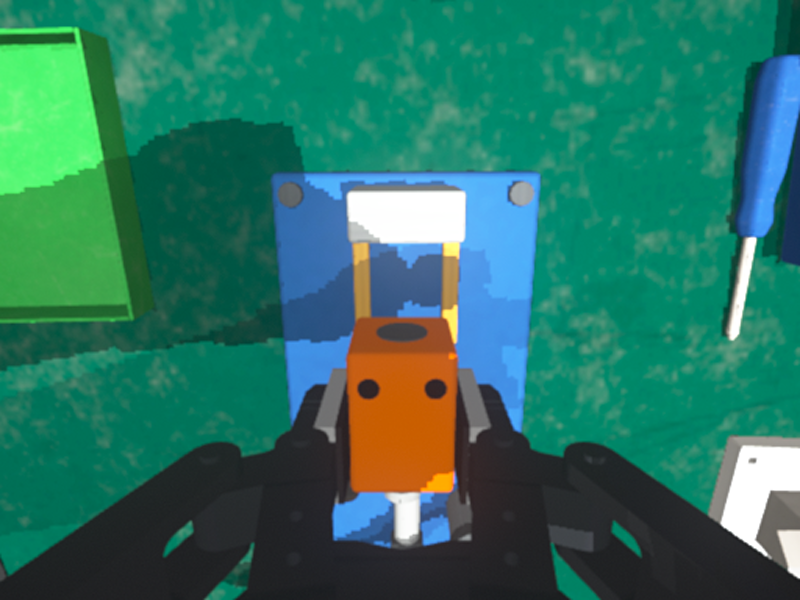

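The view shows the block at (403,405) over the channel, with rails at (361,279) and (450,287) and the anvil at (406,216). Relative to the rails the block needs +1.8 mm in tool y and about +5 mm in tool x.

Request:
apply_moves([
  [0.5,0.18,1,-0.003],
  [0,0,2.5,0],
  [0,0,2.5,0],
  [0,0,1.5,0],
  [0,0,0.7,0],
  [0,0,0,0],
])

```text
time: 9.4
position: [0.5814, 0.2385, 0.0308]
orientation: [-180.0, 0.0, 84.5]
ft_force: [-0.3, -0.3, -1.0]
grip_width: 0.344
grip_force: 40.0
```

Run:
```python
from h import *
go(*press(0,54),.022,90+PY);print(r.observe()['ft_force'])
```

```text
pose [0.5814 0.2385 0.0308] [-1.7996e+02  3.0000e-02  8.4500e+01] q7 -13.3 | turn rad -0.001 then cm [-0.11 -0.13  0.88] len 0.9
[-0.30880414 -0.3460639  -1.02783254]
```

Request:
apply_moves([
  [0,0,0.3,0],
  [0,0,0.2,0],
  [0,0,0,0],
])

```text
time: 9.7
position: [0.5818, 0.2387, 0.0268]
orientation: [180.0, -0.0, 84.5]
ft_force: [-0.5, 0.3, -0.8]
grip_width: 0.347
grip_force: 40.0
```

Request:
apply_moves([
  [0,0,0.2,0],
  [0,0,0.1,0],
  [0,0,0,0],
])

```text
time: 10.0
position: [0.5814, 0.2386, 0.0232]
orientation: [-180.0, -0.0, 84.5]
ft_force: [-0.6, -0.6, -1.8]
grip_width: 0.345
grip_force: 40.0
```

Request:
apply_moves([
  [0,0,0.1,0],
  [0,0,0,0],
])

```text
time: 10.2
position: [0.5815, 0.2385, 0.0222]
orientation: [-180.0, 0.0, 84.5]
ft_force: [-0.0, -0.1, -1.1]
grip_width: 0.341
grip_force: 40.0
```

Request:
apply_moves([
  [0,0,0.05,0],
  [0,0,0,0],
])

```text
time: 10.4
position: [0.5815, 0.2386, 0.0218]
orientation: [180.0, -0.0, 84.5]
ft_force: [0.6, -0.5, -1.1]
grip_width: 0.34
grip_force: 40.1
```

Request:
apply_moves([
  [0,0,0.05,0],
  [0,0,0.05,0],
  [0,0,0,0],
])

```text
time: 10.7
position: [0.5816, 0.2386, 0.0217]
orientation: [-180.0, -0.0, 84.5]
ft_force: [-2.3, -1.6, 7.3]
grip_width: 0.343
grip_force: 41.2
```

Request:
apply_moves([
  [0,0,-0.05,0],
  [0,0,0,0],
  [0,0,0,0],
  [0,0,0,0],
], hand=4.4)

```text
time: 11.1
position: [0.5815, 0.2386, 0.0212]
orientation: [-180.0, 0.0, 84.5]
ft_force: [-0.3, -0.4, -0.1]
grip_width: 0.515
grip_force: 0.0
```

Request:
apply_moves([
  [0,0,-1,0],
  [0,0,-2,0],
  [0,0,-3,0],
  [0,0,-4,0],
  [0,0,-4,0],
  [0,0,-2,0],
  [0,0,0,0],
])

```text
time: 11.8
position: [0.5834, 0.239, 0.1857]
orientation: [179.7, -0.2, 84.5]
ft_force: [0.2, -0.5, -0.1]
grip_width: 0.521
grip_force: 0.0
```

Run:
```python
from h import *
c=snap('wrist','w6'); cv2.imwrite('pics/w6b.png',cv2.resize(c['pixels'][:,:,::-1],(800,600),interpolation=cv2.INTER_CUBIC))
P=cloud(c);h,s,v=[x.astype(int) for x in cv2.split(cv2.cvtColor(c['pixels'],cv2.COLOR_RGB2HSV))];z=P[...,2]
for nm,m in(('blk',(h>5)&(h<20)&(s>150)&(abs(z-.044)<.005)),('anv',(s<60)&(np.abs(z-.046)<.004)&(P[...,1]>.25)),('red',((h<8)|(h>174))&(s>150))):
    k,l,st,ce=cv2.connectedComponentsWithStats(m.astype(np.uint8))
    for i in range(1,k):
        if st[i,4]>60:
            q=P[l==i];q=q[~np.isnan(q[:,0])];rc=cv2.minAreaRect(np.float32(q[:,:2]));print(nm,st[i,4],(ce[i]/.64).round(),np.round(rc[0],4),np.round(rc[1],4),round(rc[2],2),q[:,2].min().round(3),q[:,2].max().round(3))
t=np.radians(PY)
piv=press(35,-75);L=np.array([.4605,.0575])
print('pivot',piv,'rest handle dist',np.linalg.norm(L-piv),np.degrees(np.arctan2(*(L-piv)[::-1])))
```

```text
blk 1341 [397. 279.] [0.5799 0.2406] [0.0425 0.0284] 84.81 0.039 0.046
anv 1373 [396. 212.] [0.5837 0.2793] [0.0214 0.0491] 84.38 0.042 0.048
pivot [0.60249128 0.10580517] rest handle dist 0.1499830406745146 -161.21178981000403
```

View pics/w6b.png

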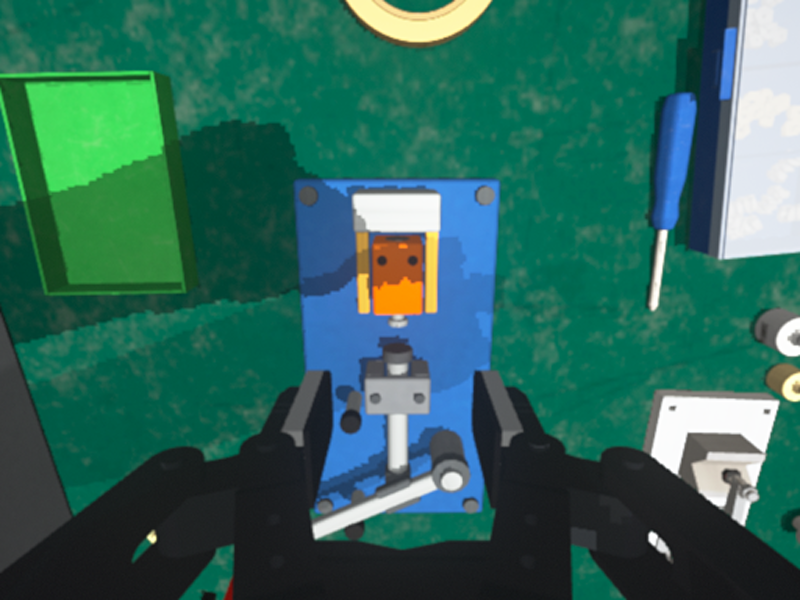

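The block lies in the channel at (397,279), between rails at 362 and 432, with the pin facing the ram. Next is the lever: I'll turn the tool so that its y axis runs along the lever's swing.

Request:
apply_moves([
  [0,0,0,-0.14],
  [0,0,0,-0.14],
  [0,0,0,-0.14],
  [0,0,0,-0.14],
  [0,0,0,-0.14],
  [0,0,0,-0.14],
  [0,0,0,-0.14],
  [0,0,0,-0.14],
])

```text
time: 12.65
position: [0.5806, 0.2383, 0.1798]
orientation: [-179.9, -0.1, 149.0]
ft_force: [0.4, -0.3, 0.4]
grip_width: 0.518
grip_force: 0.0
```

Request:
apply_moves([
  [0,0,0,-0.14],
  [0,0,0,-0.14],
  [0,0,0,-0.14],
  [0,0,0,-0.14],
  [0,0,0,-0.14],
  [0,0,0,-0.14],
  [0,0,0,-0.03],
  [0,0,0,0],
])

```text
time: 13.45
position: [0.581, 0.2383, 0.1803]
orientation: [180.0, -0.1, -161.6]
ft_force: [0.3, -0.7, 0.1]
grip_width: 0.513
grip_force: 0.0
```

Run:
```python
from h import *
go(.4611,.058,.18,198.3);print(r.observe()['q'].round(1))
```

```text
pose [0.581  0.2383 0.1803] [ 1.8000e+02 -1.0000e-01 -1.6163e+02] q7 83.4 | turn rad 0.001 then cm [ 17.05 -13.35   0.03] len 21.65
[-29.5  26.4   3.9  94.5  -2.   59.3  83.4]
```

Request:
apply_moves([
  [1.5,-1.2,0,0],
  [3,-2.4,0,0],
  [3.5,-2.7,0,0],
  [3.5,-2.7,0,0],
  [3.5,-2.7,0,0],
  [2,-1.6,0,0],
  [0,0,0,0],
])

```text
time: 14.15
position: [0.4605, 0.0551, 0.1812]
orientation: [-180.0, -0.1, -161.9]
ft_force: [0.2, 0.2, 0.6]
grip_width: 0.517
grip_force: 0.0
```

Run:
```python
from h import *
go(.4611,.058,.057,198.3)
c=snap('wrist','w7'); cv2.imwrite('pics/w7b.png',cv2.resize(c['pixels'][:,:,::-1],(800,600),interpolation=cv2.INTER_CUBIC))
T=c['W']@np.linalg.inv(c['mount']);P=cloud(c);Q=(P-T[:3,3])@T[:3,:3]
h,s,v=[x.astype(int) for x in cv2.split(cv2.cvtColor(c['pixels'],cv2.COLOR_RGB2HSV))];z=P[...,2]
m=((h<8)|(h>174))&(s>150)&(z>.094);q=P[m];t=Q[m]
print(m.sum(),q[:,2].min(),q[:,2].max(),'world',((q.min(0)+q.max(0))/2).round(4),'tool',((t.min(0)+t.max(0))*50).round(2),((t.max(0)-t.min(0))*1000).round(1))
```

```text
pose [0.4605 0.0551 0.1812] [-1.7998e+02 -9.0000e-02 -1.6193e+02] q7 96.9 | turn rad -0.004 then cm [-0.15  0.26 12.42] len 12.42
399 0.09412755476267143 0.1015285751094325 world [0.4612 0.0539 0.0978] tool [-0.03 -0.12  8.34] [15.7 16.7  7.4]
```

View pics/w7b.png

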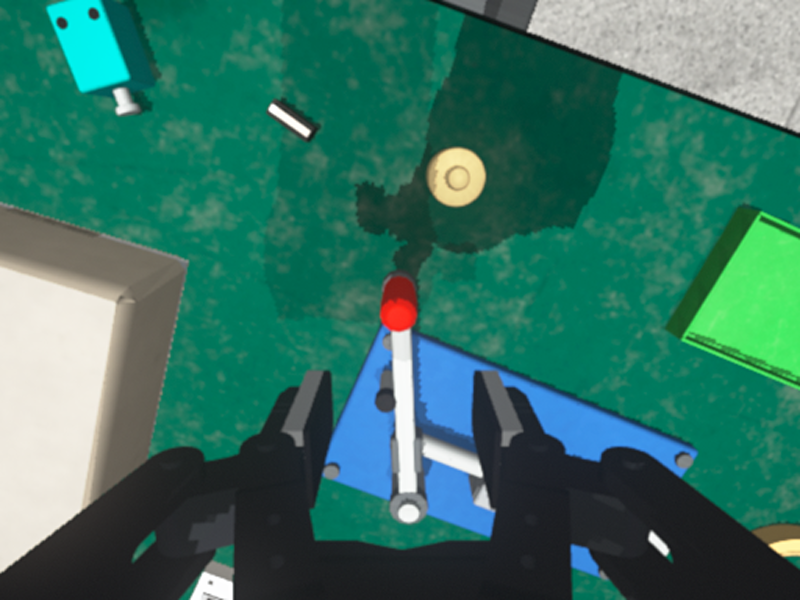

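Run:
```python
from h import *
c=load('w7');P=cloud(c)
for u,v in((180,268),(140,290),(120,310),(150,400)): print(P[int(v*.64),int(u*.64)].round(3))
```

```text
[ 0.497 -0.077  0.024]
[ 0.499 -0.078  0.07 ]
[ 0.506 -0.079  0.085]
[ 0.586 -0.074  0.035]
```

Request:
apply_moves([
  [0,0,1,0],
  [0,0,2,0],
  [0,0,2,0],
  [0,0,1,0],
  [0,0,0,0],
])

```text
time: 14.7
position: [0.4617, 0.0591, 0.1195]
orientation: [180.0, -0.2, -161.4]
ft_force: [-0.6, 0.5, 0.2]
grip_width: 0.518
grip_force: 0.0
```

Request:
apply_moves([
  [0,-0.2,1,0],
  [0,0,2,0],
  [0,0,2,0],
  [0,0,1.2,0],
  [0,0,0,0],
])

```text
time: 15.2
position: [0.4625, 0.0564, 0.0581]
orientation: [180.0, -0.1, -161.5]
ft_force: [0.6, -0.4, 0.4]
grip_width: 0.517
grip_force: 0.0
```

Run:
```python
from h import *
go(.4608,.055,.057,198.3)
```

```text
pose [0.4625 0.0564 0.0581] [ 1.7999e+02 -1.2000e-01 -1.6149e+02] q7 99.0 | turn rad 0.004 then cm [ 0.21 -0.08  0.11] len 0.25
```

Inside the cage now. I'll narrow the fingers and push along the arc.

Request:
apply_moves([
  [0.1,-0.1,0,0],
  [0,0,0,0],
  [0,0,0,0],
], hand=2.7)

```text
time: 15.5
position: [0.4632, 0.0554, 0.0601]
orientation: [-180.0, 0.1, -161.5]
ft_force: [0.3, -0.1, 0.4]
grip_width: 0.314
grip_force: 0.0
```

Request:
apply_moves([
  [-0.02,0.75,0,0.05],
  [-0.02,0.75,0,0.05],
  [-0.02,0.75,0,0.05],
  [-0.02,0.75,0,0.05],
  [0,0,0,0],
])

```text
time: 16.0
position: [0.4559, 0.0849, 0.0598]
orientation: [-180.0, 0.0, -172.9]
ft_force: [-1.0, -3.4, 2.5]
grip_width: 0.317
grip_force: 1.3
```

Request:
apply_moves([
  [-0.02,0.75,0,0.05],
  [-0.02,0.75,0,0.05],
  [-0.02,0.75,0,0.05],
  [-0.02,0.75,0,0.05],
  [-0.02,0.75,0,0.05],
  [-0.02,0.75,0,0.05],
  [0,0,0,0],
])

```text
time: 16.7
position: [0.4567, 0.1291, 0.0594]
orientation: [-180.0, -0.1, 169.9]
ft_force: [-2.4, -3.7, 3.2]
grip_width: 0.315
grip_force: 2.2
```

Request:
apply_moves([
  [-0.02,0.75,0,0.05],
  [-0.02,0.75,0,0.05],
  [-0.02,0.75,0,0.05],
  [-0.02,0.75,0,0.05],
  [-0.01,0.45,0,0.03],
  [0,0,0,0],
])

```text
time: 17.3
position: [0.4658, 0.161, 0.059]
orientation: [-179.8, -0.1, 156.8]
ft_force: [-4.3, -4.1, 3.6]
grip_width: 0.32
grip_force: 3.0
```

Run:
```python
from h import *
s=r.observe();p=s['position'];print(p,s['ft_force'])
for piv in(press(35,-75),press(36.5,-75)):
    d=p[:2]-piv;print(np.linalg.norm(d),np.degrees(np.arctan2(d[1],d[0]))%360-PY)
```

```text
[0.46575153 0.161004   0.05904891] [-4.25934229 -4.14670129  3.61953166]
0.14746073582698882 163.48715226561654
0.14889948024487518 163.6512081210804
```

Request:
apply_moves([
  [-0.02,0.75,0,0.05],
  [-0.02,0.75,0,0.05],
  [-0.01,0.45,0,0.03],
  [0,0,0,0],
])

```text
time: 17.7
position: [0.4736, 0.1771, 0.0588]
orientation: [-179.7, -0.2, 149.3]
ft_force: [-7.6, -7.7, 7.7]
grip_width: 0.317
grip_force: 5.4
```

Request:
apply_moves([
  [-0.005,0.2,0,0.013],
  [-0.005,0.2,0,0.013],
  [0,0,0,0],
])

```text
time: 18.0
position: [0.4742, 0.1779, 0.0586]
orientation: [-179.4, -0.3, 147.7]
ft_force: [-13.7, -13.1, 14.8]
grip_width: 0.318
grip_force: 9.6
```

Request:
apply_moves([
  [0,0.2,0,0],
  [0,0,0,0],
  [0,0,0,0],
])

```text
time: 18.3
position: [0.4743, 0.1782, 0.0586]
orientation: [-179.3, -0.3, 147.7]
ft_force: [-16.4, -19.4, 18.4]
grip_width: 0.319
grip_force: 12.1
```

```bash
cat >> h.py <<'E'
def pf(P):
    t=np.radians(PY);M=np.array([[np.cos(t),-np.sin(t)],[np.sin(t),np.cos(t)]]);Q=P.copy();Q[...,:2]=(P[...,:2]-PO)@M;return Q*1000
def rep(c):
    Q=pf(cloud(c));h,s,v=[x.astype(int) for x in cv2.split(cv2.cvtColor(c['pixels'],cv2.COLOR_RGB2HSV))]
    near=(abs(Q[...,0])<40)&(Q[...,1]>-10)&(Q[...,1]<115)&(Q[...,2]>8)&(Q[...,2]<60)
    for nm,m in(('orange',(h>5)&(h<20)&(s>150)&(Q[...,2]>38)),('anvil',(s<60)&(abs(Q[...,2]-46)<5)&(Q[...,1]>75)),('steel z20-40',(s<70)&(Q[...,2]>20)&(Q[...,2]<41)&(abs(Q[...,0])<14)&(Q[...,1]<75))):
        q=Q[m&near]
        if len(q)>5: print(nm,len(q),'1%',np.percentile(q,2,axis=0).round(1),'99%',np.percentile(q,98,axis=0).round(1))
E
python3 - <<'E'
from h import *
s=r.observe();print(s['position'],s['ft_force'])
print('before: w6');rep(load('w6'))
for n in('scene','side','wrist'): print(n);rep(snap(n,'p_'+n))
E
```

```text
[0.47434277 0.17823039 0.05856503] [-16.44542098 -19.41540058  18.39364142]
before: w6
orange 1359 1% [-13.8  36.4  40.7] 99% [13.8 77.9 44.5]
anvil 1373 1% [-23.7  85.6  43.3] 99% [ 23.2 106.4  46.5]
steel z20-40 517 1% [-12.8  -9.4  21.9] 99% [12.8 28.9 40.6]
scene
orange 40 1% [-14.   42.3  38.9] 99% [14.3 82.9 48.8]
anvil 14 1% [ 9.4 85.7 42.2] 99% [ 25.6 106.8  48.2]
steel z20-40 29 1% [-9.9  6.7 26.3] 99% [ 6.  38.9 38.6]
side
orange 46 1% [-15.3  42.5  38.8] 99% [12.8 78.9 46. ]
anvil 86 1% [-24.4  86.5  41.7] 99% [ 24.3 107.5  48.4]
steel z20-40 46 1% [-12.1  -9.5  22.2] 99% [12.5 27.4 40.2]
wrist
orange 627 1% [-15.2  52.   38.1] 99% [13.2 84.3 43.9]
anvil 1729 1% [-24.9  84.6  41.5] 99% [ 21.4 100.2  46. ]
steel z20-40 39 1% [-1.7  0.8 32.7] 99% [ 4.  30.3 36.3]
```

Force is 31 N with no more motion, so the lever is at its stop, and the block is against the anvil. Returning the lever along the arc.

Request:
apply_moves([
  [0,-0.2,0,0],
  [0.01,-0.4,0,-0.026],
  [-0.02,-0.75,0,-0.05],
  [-0.02,-0.75,0,-0.05],
  [-0.02,-0.75,0,-0.05],
  [-0.02,-0.75,0,-0.05],
  [-0.02,-0.75,0,-0.05],
  [-0.02,-0.75,0,-0.05],
])

```text
time: 19.25
position: [0.4584, 0.1364, 0.0591]
orientation: [-179.9, -0.1, 166.7]
ft_force: [-0.8, -4.3, -2.6]
grip_width: 0.319
grip_force: 2.0
```

Request:
apply_moves([
  [-0.02,-0.75,0,-0.05],
  [-0.02,-0.75,0,-0.05],
  [-0.02,-0.75,0,-0.05],
  [-0.02,-0.75,0,-0.05],
  [-0.02,-0.75,0,-0.05],
  [-0.02,-0.75,0,-0.05],
  [0,0,0,0],
])

```text
time: 19.95
position: [0.4559, 0.0916, 0.0595]
orientation: [-180.0, 0.0, -176.3]
ft_force: [0.6, -2.9, -2.0]
grip_width: 0.317
grip_force: 1.4
```

Run:
```python
from h import *
go(.4615,.0555,.06,198.3);print(r.observe()['ft_force'])
```

```text
pose [0.4559 0.0916 0.0595] [-1.7997e+02  5.0000e-02 -1.7634e+02] q7 81.9 | turn rad -0.256 then cm [ 0.6  -3.6  -0.05] len 3.65
[ 0.59933654 -2.90131049 -2.01156758]
```

Request:
apply_moves([
  [-0.02,-0.75,0,-0.05],
  [-0.02,-0.75,0,-0.05],
  [-0.02,-0.75,0,-0.05],
  [-0.02,-0.75,0,-0.05],
  [-0.02,-0.75,0,-0.05],
  [0,0,0,0],
])

```text
time: 20.55
position: [0.4632, 0.0563, 0.0596]
orientation: [180.0, 0.1, -162.1]
ft_force: [0.4, -0.2, -0.2]
grip_width: 0.319
grip_force: 0.0
```

Run:
```python
from h import *
go(.4615,.0555,.06,198.3);s=r.observe();print(s['ft_force'],s['grip_force'])
```

```text
pose [0.4632 0.0563 0.0596] [ 1.8000e+02  7.0000e-02 -1.6207e+02] q7 98.5 | turn rad -0.007 then cm [ 0.18 -0.02 -0.04] len 0.19
[ 0.37005657 -0.19201904 -0.21850134] 0.0
```

Lever is at rest and the pads carry no force. Opening slightly, lifting clear and turning back.

Request:
apply_moves([
  [0,0,0,0],
  [0,0,0,0],
  [0,0,-1.5,0],
  [0,0,-3,0],
  [0,0,-4,0],
  [0,0,-3,0],
  [0,0,-1,0],
  [0,0,0,0],
], hand=4.4)

```text
time: 21.35
position: [0.4632, 0.0574, 0.1855]
orientation: [180.0, 0.2, -162.0]
ft_force: [-1.2, -0.7, 0.1]
grip_width: 0.517
grip_force: 0.0
```

Request:
apply_moves([
  [0,0,0,0.14],
  [0,0,0,0.14],
  [0,0,0,0.14],
  [0,0,0,0.14],
  [0,0,0,0.14],
  [0,0,0,0.14],
  [0,0,0,0.14],
  [0,0,0,0.14],
])

```text
time: 22.15
position: [0.4614, 0.0568, 0.1824]
orientation: [-179.8, -0.1, 133.5]
ft_force: [0.7, 0.0, -0.0]
grip_width: 0.52
grip_force: 0.0
```

Request:
apply_moves([
  [0,0,0,0.14],
  [0,0,0,0.14],
  [0,0,0,0.14],
  [0,0,0,0.14],
  [0,0,0,0.14],
  [0,0,0,0.14],
  [0,0,0,0.03],
  [0,0,0,0],
])

```text
time: 22.95
position: [0.4618, 0.0568, 0.1831]
orientation: [-179.9, 0.1, 84.1]
ft_force: [-0.3, 0.2, -0.7]
grip_width: 0.518
grip_force: 0.0
```

Run:
```python
from h import *
go(.586,.246,.18,90+PY)
```

```text
pose [0.4618 0.0568 0.1831] [-1.799e+02  6.000e-02  8.408e+01] q7 -13.2 | turn rad -0.008 then cm [20.02 10.56  0.31] len 22.63
```

Request:
apply_moves([
  [1.5,0.8,0,-0.007],
  [3,1.6,0,0],
  [4,2.1,0,0],
  [4,2.1,0,0],
  [4,2.1,0,0],
  [2.5,1.2,0,0],
  [0.8,0.3,0,0],
  [0,0,0,0],
])

```text
time: 23.75
position: [0.5835, 0.2455, 0.1831]
orientation: [-179.9, 0.0, 84.5]
ft_force: [-0.6, -0.1, 0.0]
grip_width: 0.517
grip_force: 0.0
```

Run:
```python
from h import *
go(.5820,.2434,.022,90+PY)
c=snap('wrist','w8'); rep(c)
b=c['pixels'][110:270,190:320,::-1];cv2.imwrite('pics/w8c.png',cv2.resize(b,None,fx=3.7,fy=3.7,interpolation=cv2.INTER_CUBIC))
P=cloud(c);h,s,v=[x.astype(int) for x in cv2.split(cv2.cvtColor(c['pixels'],cv2.COLOR_RGB2HSV))]
m=(h>5)&(h<20)&(s>150)&(abs(P[...,2]-.044)<.005);rc=cv2.minAreaRect(np.float32(P[m][:,:2]));print(np.round(rc[0],4),np.round(rc[1],4),rc[2])
m=(h>45)&(h<70)&(s>150)&(v>90)&(P[...,0]<.5);q=P[m];print('tray',m.sum(),q[:,2].min(),q[:,2].max())
for lo,hi in((.018,.03),(-.001,.006)):
    k=q[(q[:,2]>lo)&(q[:,2]<hi)];rc=cv2.minAreaRect(np.float32(k[:,:2]));print(len(k),np.round(rc[0],4),np.round(rc[1],4),rc[2])
```

```text
pose [0.5835 0.2455 0.1831] [-1.7994e+02  2.0000e-02  8.4550e+01] q7 -24.3 | turn rad 0.0 then cm [-0.22 -0.13 16.11] len 16.12
orange 1348 1% [-13.6  43.1  41.5] 99% [14.  84.  44.5]
anvil 1374 1% [-23.4  85.4  43.3] 99% [ 23.4 106.5  46.6]
steel z20-40 419 1% [-13.   -9.6  21.2] 99% [13.2  7.2 40.5]
[0.5808 0.2468] [0.0422 0.0284] 85.28434753417969
tray 11318 -0.001426566464739376 0.025239324330279256
1234 [0.4054 0.3077] [0.13   0.0914] 85.26788330078125
9948 [0.3969 0.3082] [0.1365 0.1074] 85.31151580810547
```

View pics/w8c.png

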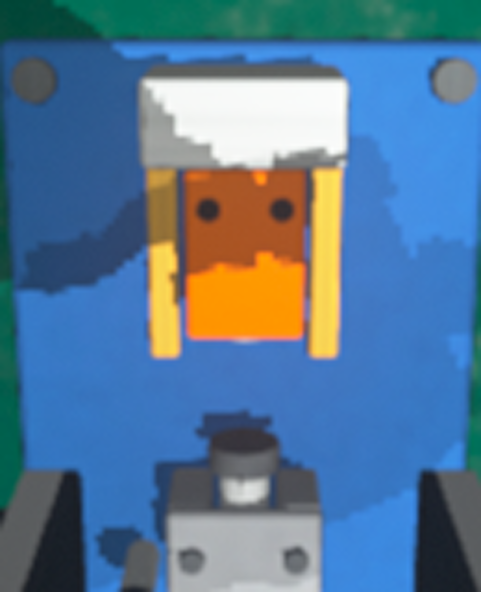

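The crop shows the block against the anvil at (245,255). Only a sliver of pin head remains at (245,340), so the pin is driven home and the ram is back. I'll pick the block up again.

Request:
apply_moves([
  [-0.2,-0.12,2,0],
  [0,0,4,0],
  [0,0,4,0],
  [0,0,3,0],
  [0,0,1.5,0],
  [0,0,0.8,0],
  [0,0,0.5,0],
  [0,0,0,0],
])

```text
time: 24.6
position: [0.5828, 0.2416, 0.027]
orientation: [179.9, -0.0, 84.3]
ft_force: [0.5, 0.1, -0.1]
grip_width: 0.518
grip_force: 0.0
```

Run:
```python
from h import *
go(.5820,.2434,.022,90+PY);print(r.observe()['ft_force'])
```

```text
pose [0.5828 0.2416 0.027 ] [ 1.7995e+02 -3.0000e-02  8.4320e+01] q7 -21.1 | turn rad -0.004 then cm [ 0.17 -0.09  0.5 ] len 0.54
[ 0.45030325  0.0594986  -0.14157034]
```

Request:
apply_moves([
  [0.15,-0.08,0.3,0],
  [0,0,0.15,0],
  [0,0,0,0],
])

```text
time: 24.9
position: [0.5817, 0.2436, 0.0222]
orientation: [180.0, -0.0, 84.3]
ft_force: [-0.2, -0.5, 0.1]
grip_width: 0.517
grip_force: 0.0
```

Request:
apply_moves([
  [0,0,0,0],
  [0,0,0,0],
  [0,0,0,0],
  [0,0,0,0],
  [0,0,0,0],
], hand=2, squeeze=40)

```text
time: 25.4
position: [0.5819, 0.2433, 0.0223]
orientation: [180.0, -0.0, 84.3]
ft_force: [-1.5, -0.3, 5.0]
grip_width: 0.345
grip_force: 41.2
```

Request:
apply_moves([
  [0,0,-0.3,0],
  [0,0,-1,0],
  [0,0,-2,0],
  [0,0,-3,0],
  [0,0,-3,0],
  [0,0,-2,0],
  [0,0,-0.7,0],
  [0,0,0,0],
])

```text
time: 26.2
position: [0.582, 0.2435, 0.1428]
orientation: [179.9, -0.1, 84.3]
ft_force: [0.1, 0.2, -1.7]
grip_width: 0.348
grip_force: 40.4
```

Run:
```python
from h import *
go(.406,.308,.14,85.3);s=r.observe();print(s['ft_force'],s['grip_width'],s['grip_force'])
c=snap('wrist','w9');T=c['W']@np.linalg.inv(c['mount'])
P=cloud(c);h,sa,v=[x.astype(int) for x in cv2.split(cv2.cvtColor(c['pixels'],cv2.COLOR_RGB2HSV))]
Q=(P-T[:3,3])@T[:3,:3]
m=(h>5)&(h<20)&(sa>150)&(abs(Q[...,2]+.0214)<.005);q=Q[m]
rc=cv2.minAreaRect(np.float32(q[:,:2]));print('top rect tool',np.round(rc[0],4),np.round(rc[1],4),rc[2],np.median(q[:,2]))
```

```text
pose [0.582  0.2435 0.1428] [ 1.7992e+02 -7.0000e-02  8.4330e+01] q7 -23.6 | turn rad -0.017 then cm [  4.98 -18.06   0.28] len 18.74
[ 0.09504274  0.18122252 -1.69553635] 0.3483066419215241 40.38014531135559
top rect tool [ 0.0035 -0.0014] [0.044  0.0302] 0.5431205630302429 -0.020712153649003032
```

Request:
apply_moves([
  [0.3,-1.5,0,-0.015],
  [0.8,-3,0,0],
  [1,-3.5,0,0],
  [1,-3.5,0,0],
  [1,-3.5,0,0],
  [0.5,-2.2,0,0],
  [0.2,-0.8,0,0],
  [0,0,0,0],
])

```text
time: 27.05
position: [0.4052, 0.3066, 0.141]
orientation: [-179.9, 0.1, 85.3]
ft_force: [0.0, 0.1, -0.9]
grip_width: 0.345
grip_force: 40.4
```

Run:
```python
from h import *
go(.406,.308,.0123,85.3)
c=snap('wrist','w10');T=c['W']@np.linalg.inv(c['mount']);P=cloud(c);h,s,v=[x.astype(int) for x in cv2.split(cv2.cvtColor(c['pixels'],cv2.COLOR_RGB2HSV))]
Q=(P-T[:3,3])@T[:3,:3]
m=(h>45)&(h<70)&(s>150)&(v>90)&(P[...,2]>.018)&(P[...,2]<.03);q=Q[m]*100;print('tray rim tool cm',m.sum(),np.percentile(q,[1,99],axis=0).round(1))
```

```text
pose [0.4052 0.3066 0.141 ] [-1.7993e+02  6.0000e-02  8.5290e+01] q7 -40.5 | turn rad -0.0 then cm [ 0.15  0.07 12.87] len 12.87
tray rim tool cm 1174 [[-5.1 -4.4 11.6]
 [ 6.6  4.5 12.3]]
```

Tray is centred under the tool. Lowering until contact.

Request:
apply_moves([
  [0,0,1.5,0],
  [0,0,3,0],
  [0,0,3,0],
  [0,0,2.5,0],
  [0,0,1.3,0],
  [0,0,0.8,0],
  [0,0,0.3,0],
  [0,0,0,0],
])

```text
time: 27.9
position: [0.4069, 0.3065, 0.0181]
orientation: [180.0, -0.0, 85.2]
ft_force: [0.8, 0.6, -0.3]
grip_width: 0.346
grip_force: 40.4
```

Request:
apply_moves([
  [0,0,0.1,0],
  [0,0,0,0],
])

```text
time: 28.1
position: [0.4067, 0.3069, 0.0175]
orientation: [179.9, -0.1, 85.2]
ft_force: [0.1, -0.8, -0.8]
grip_width: 0.341
grip_force: 40.4
```

Request:
apply_moves([
  [0,0,0.2,0],
  [0,0,0.1,0],
  [0,0,0,0],
])

```text
time: 28.4
position: [0.4062, 0.3065, 0.0138]
orientation: [-180.0, -0.0, 85.2]
ft_force: [-0.2, 0.2, -0.4]
grip_width: 0.342
grip_force: 40.4
```

Request:
apply_moves([
  [0,0,0.1,0],
  [0,0,0,0],
])

```text
time: 28.6
position: [0.4063, 0.3064, 0.0127]
orientation: [-180.0, 0.0, 85.2]
ft_force: [0.2, 0.2, -0.6]
grip_width: 0.342
grip_force: 40.4
```

Request:
apply_moves([
  [0,0,0.05,0],
  [0,0,0,0],
])

```text
time: 28.8
position: [0.4063, 0.3065, 0.0123]
orientation: [-180.0, -0.0, 85.2]
ft_force: [-0.1, 0.2, -1.2]
grip_width: 0.343
grip_force: 40.5
```

Request:
apply_moves([
  [0,0,0.05,0],
  [0,0,0,0],
])

```text
time: 29.0
position: [0.4063, 0.3065, 0.0122]
orientation: [-180.0, -0.0, 85.2]
ft_force: [-0.9, -0.6, 5.1]
grip_width: 0.343
grip_force: 41.2
```

Request:
apply_moves([
  [0,0,0.05,0],
  [0,0,0,0],
])

```text
time: 29.2
position: [0.4064, 0.3064, 0.0122]
orientation: [-180.0, -0.0, 85.2]
ft_force: [-2.9, -2.5, 11.8]
grip_width: 0.34
grip_force: 42.1
```

Request:
apply_moves([
  [0,0,-0.07,0],
  [0,0,0,0],
  [0,0,0,0],
  [0,0,0,0],
  [0,0,0,0],
], hand=4.4)

```text
time: 29.7
position: [0.4063, 0.3064, 0.0119]
orientation: [-180.0, 0.0, 85.2]
ft_force: [-0.2, 0.3, -0.5]
grip_width: 0.516
grip_force: 0.0
```

Request:
apply_moves([
  [0,0,-0.5,0],
  [0,0,-1.5,0],
  [0,0,-3,0],
  [0,0,-4,0],
  [0,0,-4,0],
  [0,0,-2,0],
  [0,0,0,0],
  [0,0,0,0],
])

```text
time: 30.5
position: [0.4062, 0.3065, 0.1623]
orientation: [180.0, -0.1, 85.2]
ft_force: [-0.5, -0.3, -1.0]
grip_width: 0.514
grip_force: 0.0
```

Run:
```python
from h import *
print(r.observe()['position'])
for n in('wrist','scene','side'):
    c=snap(n,'f_'+n);P=cloud(c);h,s,v=[x.astype(int) for x in cv2.split(cv2.cvtColor(c['pixels'],cv2.COLOR_RGB2HSV))]
    m=(h>5)&(h<20)&(s>150)&(abs(P[...,2]-.034)<.006)&(abs(P[...,0]-.406)<.06)&(abs(P[...,1]-.307)<.08)
    q=P[m]
    if len(q)>5: rc=cv2.minAreaRect(np.float32(q[:,:2]));print(n,'block top',len(q),np.round(rc[0],4),np.round(rc[1],4),round(rc[2],1),'z',np.percentile(q[:,2],[5,50,95]).round(4))
    m=((h<8)|(h>172))&(s>130)&(P[...,2]>.055)&(P[...,2]<.105)&(P[...,0]<.6)&(abs(P[...,1])<.25)
    if m.sum()>5: print(n,'handle',np.median(P[m],0).round(4))
    st=(s<60)&(v>90)&(abs(P[...,0]-.406)<.03)&(P[...,1]>.25)&(P[...,1]<.31)&(P[...,2]>.01)&(P[...,2]<.03)
    if st.sum()>3: q=P[st];print(n,'steel',st.sum(),q.min(0).round(3),q.max(0).round(3))
```

```text
[0.4062141  0.3065401  0.16226035]
wrist block top 1011 [0.4051 0.3102] [0.0426 0.0289] 85.2 z [0.0315 0.0331 0.0342]
scene block top 67 [0.4034 0.3086] [0.0308 0.0424] 5.6 z [0.0302 0.034  0.0372]
scene handle [0.4569 0.0512 0.0835]
scene steel 8 [0.398 0.282 0.016] [0.408 0.29  0.027]
side block top 122 [0.4039 0.3097] [0.0478 0.0303] 88.9 z [0.03   0.0335 0.0361]
```

Request:
apply_moves([
  [-2,0,0,0],
  [-4,0,0,0],
  [-4,0,0,0],
  [-2,0,0,0],
  [0,0,0,0],
  [0,0,0,0],
])

```text
time: 31.25
position: [0.3961, 0.1863, 0.1617]
orientation: [-180.0, 0.0, 85.1]
ft_force: [0.3, 0.4, 1.3]
grip_width: 0.515
grip_force: 0.0
```

Run:
```python
from h import *
c=snap('wrist','g');P=cloud(c);h,s,v=[x.astype(int) for x in cv2.split(cv2.cvtColor(c['pixels'],cv2.COLOR_RGB2HSV))]
t=np.radians(-4.8);M=np.array([[np.cos(t),-np.sin(t)],[np.sin(t),np.cos(t)]])
Q=P.copy();Q[...,:2]=(P[...,:2]-[.4051,.3102])@M;Q*=1000
near=(abs(Q[...,0])<25)&(abs(Q[...,1])<50)
o=near&(h>5)&(h<20)&(s>150)
k=near&(s<80)&(Q[...,2]>8)&(Q[...,2]<30)
for n,m in(('orange',o),('orange top',o&(abs(Q[...,2]-34)<3)),('steel',k)): print(n,m.sum(),np.percentile(Q[m],[2,50,98],axis=0).round(1).tolist() if m.sum() else '')
go(.3,.5,.2)
```

```text
orange 266 [[-16.3, -23.0, 0.3], [-6.7, -7.5, 32.3], [14.8, 16.8, 34.2]]
orange top 194 [[-14.2, -22.7, 31.2], [-4.5, 0.6, 32.8], [14.9, 16.9, 34.3]]
steel 85 [[-5.7, -26.3, 18.0], [0.2, -24.4, 22.7], [6.0, -22.9, 27.9]]
pose [0.3962 0.1871 0.1617] [-179.99    0.     85.19] q7 -31.3 | turn rad 0.0 then cm [ 30.37 -12.21  -3.83] len 32.96
```

The pin head's outer face is 4 mm off the block face, so the pin is home. The block stands flat, and the lever is at rest.

```bash
python3 -c "
from bench import r
print(r.close_job())"
```

```text
the job is handed in; nothing more can be done
None
```

The job is handed in at about 31 s of the 72 s allowed: the pin is pressed home, the lever is back at rest, and the block stands flat in the green tray. I didn't re-measure the bystander items at the end, but nothing was seen touching them.

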